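# Tap a plaque blank to centre and pin it

## Task

The wooden plaque blank lies loose in the green jig's channel: tap it gently along from its two ends, the red end first and then the plain end, turn about, until its hole is centred under the locating pin. Then press the pin's black knob down by feel until the pin is in the hole and its collar bears firmly on the wood, without forcing it, let go, and leave the other things on the bench as they are.

Things in the scene. Friction and masses are not known exactly. Their poses are not given: they have to be found in the camera images.
- jig: Green steel jig fixed to the bench: base 130 (x) by 400 (y) by 12 mm, two dark fences along y, tops 26 mm above the bench, channel 98 mm wide, ends open. A post at mid-length (x +78, 40 wide, 115 high) carries an arm over the channel to a round guide head on the pin's axis (36 mm wide, 85 to 115 mm up). Origin: centre of underside, under the pin; y along the channel. Turned up to 0.3 rad.
- jig_axis (a point): The mark: the point on the channel floor right under the pin, 12 mm above the bench; axes as the jig's. White ticks on both fences show its place along the channel.
- blank: Loose wooden plaque blank, 96 (x) by 200 (y) by 30 mm thick, 0.5 to 0.8 kg, flat on the channel floor, 1 mm play to each fence. Its +y end is red, its -y end plain. It starts 15 to 45 mm from the mark towards +y. Sliding takes about 1.5 to 5 N; over 10 N from the robot bruises it. Origin: centre of underside; z up, y along the channel to the red end.
- blank_bore (a point): Centre of the blank's upright through hole, at its top face, 30 mm above its underside. The hole is 14 mm wide; black lines on the top run from it to either side.
- pin: Locating pin sliding upright in the guide head: brass nose 10 mm wide, 12 mm long, below a steel collar 28 mm wide. Origin: centre of the collar's underside; starts 60 to 66 mm above the bench, seated at 42 mm (on the wood). No spring: friction holds it; it takes about 6 N to move down, then force rises steeply on wood. A push of about 14 N seats it firmly; over 20 N on the wood crushes it.
- pin_knob (a point): Centre of the top face of the pin's black knob, 36 mm in diameter, 14 mm thick, 95 mm above the collar's underside; moves with the pin.
- leg_a: Small turned wooden leg standing on end beside the jig, 36 mm wide, 90 mm high; leave alone. Origin: centre of its underside.
- leg_b: Another turned wooden leg, darker, 36 mm wide, 90 mm high; leave alone. Origin: centre of its underside.
- mallet: Hammer lying on the bench to the left; leave alone.
- brush: Brush lying on the bench to the right; leave alone.
- sander: Cork sanding block 110 by 65 by 35 mm; leave alone. Origin: centre of its underside.
- glue: Yellow glue bottle, 60 mm wide, 160 mm high; leave alone. Origin: centre of its underside.
- pot: Steel cup, 84 mm wide, 70 mm high; leave alone. Origin: centre of its underside.
There are look-alikes about, which are no part of the job. Leave any orange look-alike of the blank alone.

How it is judged (in metres and radians):
On the way, in this order (a step that is already met when the one before it is completed fails the run):
1. the blank is tapped on its red end (contact force between the fingers and blank above 0.5 N and y of the grasp point in the frame of blank above 0.098 m), for 0.02 s.
2. then it is tapped on its plain end (contact force between the fingers and blank above 0.5 N and y of the grasp point in the frame of blank below -0.098 m), for 0.02 s.
3. the pin's collar bears on the blank with the nose in the hole (z of pin in the frame of blank below 0.0315 m and horizontal distance between blank_bore and pin below 0.0025 m), for 0.2 s.
At the end, for the whole second after the job is handed in: The blank lies flat and still in the channel with its hole within 2.5 mm of the pin's axis, the pin's nose in the hole, its collar within 1.5 mm of the wood and bearing on it with more than 4 N (horizontal distance between blank_bore and jig_axis below 0.0025 m and z of pin in the frame of blank below 0.0315 m and contact force between pin and blank above 4 N and z of blank in the frame of jig below 0.0135 m and angle between blank's own z axis and vertical below 0.03 rad and linear speed of blank below 0.01 m/s); the robot touches nothing.
It fails at once if the robot presses on the blank with more than 10 N (contact force between any of the arm, the fingers and blank above 10 N).
It fails at once if the pin is forced on the wood with more than 20 N (contact force between pin and blank above 20 N).
It fails at once if the blank is lifted out of the channel (z of blank in the frame of jig above 0.025 m).
It fails at once if another thing on the bench is moved by more than 20 mm (distance of any of leg_a, leg_b, mallet, brush, sander, glue, pot from where it was at the start of the episode above 0.02 m).
It also fails if it takes over 72 s, if anything falls off the work surface, if the arm or the gripper's body presses on something with over 40 N, if the wrist force passes 120 N, or if a joint passes its speed limit or range.

## Robot

A 6-joint arm with a two-finger parallel gripper is mounted at the origin on the work surface. World frame = base frame: x ahead of the robot, y to its left, z up, the work surface at z = 0. Lengths are in mm, angles in rad, forces in N, time in s.
With the tool pointing down it reaches from about 275 to 825 mm from the base axis. Payload 5.2 kg.
Tool frame: the origin (TCP) lies midway between the tips of the shut fingers; the grasp point (between the pads) lies 19 mm behind it (robot.grip_depth is the distance from the TCP to the grasp point, in mm); z points along the fingers, y is the line along which they close (so a half turn about z gives the same grasp; the last joint's range is limited). The gripper opens to 93 mm and grips with 3 to 60 N. Pads are 15 mm wide; open, the fingers measure 128 mm over their backs; the gripper's body (75 mm by 188 mm) begins 65 mm behind the grasp point.
Start: joints at [1.02, 0.259, 1.535, -0, 1.348, -0.203], TCP at [187.435, 517.081, 218.653] pointing down, gripper open.
Joint ranges: [-3.14, 3.14], [-0.91, 2.08], [0.19, 2.58], [-1.22, 4.36], [0.22, 2.71], [-3.12, 3.12]. Speed limits (rad/s): [2.57, 2.57, 3.14, 3.14, 3.14, 3.14].

## Interface

Orientations are given as a rotation vector (axis times angle).
In Python, from workcell import robot gives the robot as it stands. Calls block until the motion is done:
- robot.goto(position, orientation): joint-space move of the TCP to a pose.
- robot.move_linear(position, rotation=None, velocity=150, max_force=None): straight line of the TCP; rotation=None keeps the orientation; velocity is the mean speed in mm/s. With max_force (N) it stops when the force on the tool has changed by that much, and returns True; else False.
- robot.goto_joints(angles): joint-space move.
- robot.command_gripper(opening, strength=None): finger opening in mm; strength is the grip in N (None keeps the last); returns when the fingers have stopped.
- robot.dwell(seconds).
- robot.ik(position, orientation): joint angles nearest the present ones, or None.
- robot.sense(): the state.
- robot.snapshot(name): name is "scene" or "top"; returns a dict with "pixels" (480x640x3 uint8, red, green, blue), "K" (3x3 intrinsics, pixels), "distortion" ([k1, k2, p1, p2, k3] as OpenCV has them; the pictures are not rectified), "R" (3x3) and "t" (3): a world point X has camera coordinates R X + t. Camera axes: x right, y down, z forward; pixel columns grow to the right and rows downward; lengths in mm; the calibration is good to about 2 mm. A picture is of the moment at which its call begins. There is no depth.
A pose or a line that the arm cannot do raises robot.PlanningError and nothing moves.
- robot.finish_job(): hands the job in; it is judged then, once.
The state is a dict: "t": time; "joint_pos": joint angles; "joint_vel": joint speeds; "effort": joint torques, N m; "tcp_pos": TCP position; "eef_rot": TCP orientation; "contact_force": force on the tool from outside, world axes, zero at the start; "torque": the same for the moment, N m; "opening": finger opening in mm; "finger_force": force on a finger pad.
Only numpy, scipy, OpenCV 4.12 (cv2) and the standard library are available. Lean on these libraries where they do the work, as an engineer would, in place of code of your own. Each camera call takes 0.05 s, during which the arm holds its last target. There are 200 camera calls.

## Working session

There is one attempt and no reset: what is moved stays moved. The work goes in short steps, each a Python script; the robot and the scene stay as the last script left them, time stands still between calls to the robot, and variables do not carry over. Pictures are saved under pics/ and viewed, at most 10 in all, crops included, and the job is handed in when it is done.

```bash
mkdir -p pics
python3 - <<'E'
from workcell import robot
import cv2,numpy as np,pickle
for n in("scene","top"):
    s=robot.snapshot(n); cv2.imwrite(f"pics/{n}0.png",s["pixels"][:,:,::-1]); print(n,s["K"],s["distortion"],-np.array(s["R"]).T@s["t"]); print(s["R"])
s=robot.sense();print(s["t"],s["eef_rot"],s["contact_force"])
E
```

```text
scene [[584.58382231   0.         319.26044264]
 [  0.         584.58382231 233.71122406]
 [  0.           0.           1.        ]] [0.03646381 0.         0.         0.         0.        ] [1226.76605124  558.68737998  834.17445634]
[[-0.59530431  0.80331854 -0.01709105]
 [ 0.49661132  0.35112888 -0.79377938]
 [-0.63165653 -0.4810279  -0.60796562]]
top [[582.55124555   0.         318.21092593]
 [  0.         582.55124555 235.80843061]
 [  0.           0.           1.        ]] [-0.08370811  0.          0.          0.          0.        ] [ 250.51871235    5.26986993 1542.14228157]
[[ 0.01260168 -0.99990157  0.00616875]
 [-0.98805186 -0.01339957 -0.15353816]
 [ 0.15360571 -0.00416021 -0.98812346]]
0.1 [-5.43482254e-01 -3.09364457e+00  2.33477225e-03] [-0.09531616 -0.51102926 -0.04486213]
```

View pics/scene0.png

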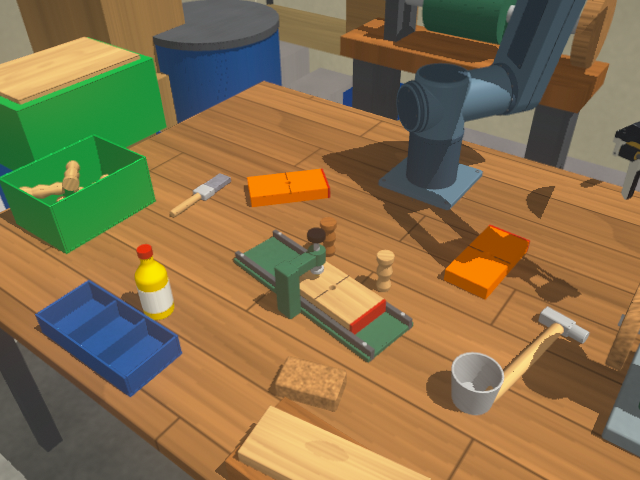

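View pics/top0.png

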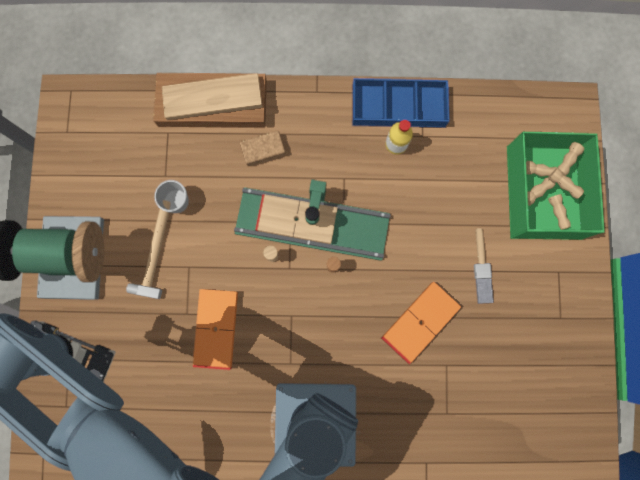

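The scene view shows the jig near (320,290). In the top view the jig runs from (238,213) to (388,235), with the blank's hole at about (296,218), the knob at (312,215) and the red end at (260,213). I'll enlarge both.

Run:
```python
import cv2
a=cv2.imread("pics/top0.png")[170:280,228:398]; cv2.imwrite("pics/topc.png",cv2.resize(a,None,fx=4.7,fy=4.7,interpolation=cv2.INTER_CUBIC))
a=cv2.imread("pics/scene0.png")[220:360,230:420]; cv2.imwrite("pics/scenec.png",cv2.resize(a,None,fx=4.2,fy=4.2,interpolation=cv2.INTER_CUBIC))
```

```text
(no output)
```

View pics/topc.png

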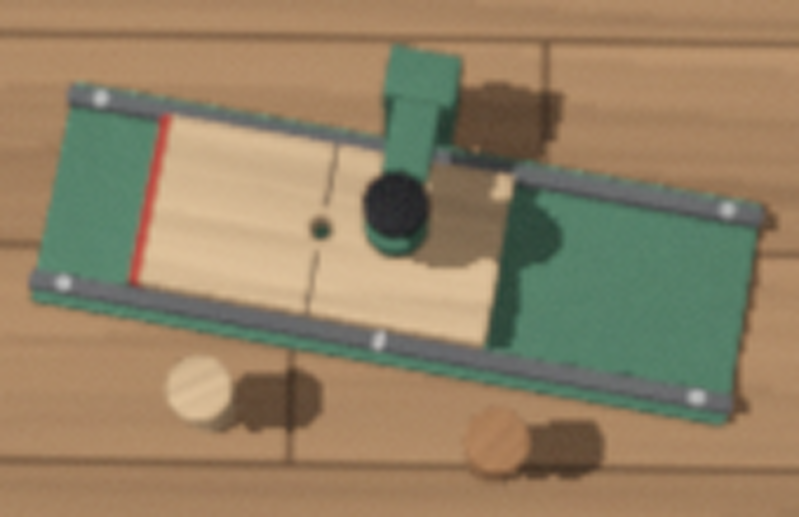

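View pics/scenec.png

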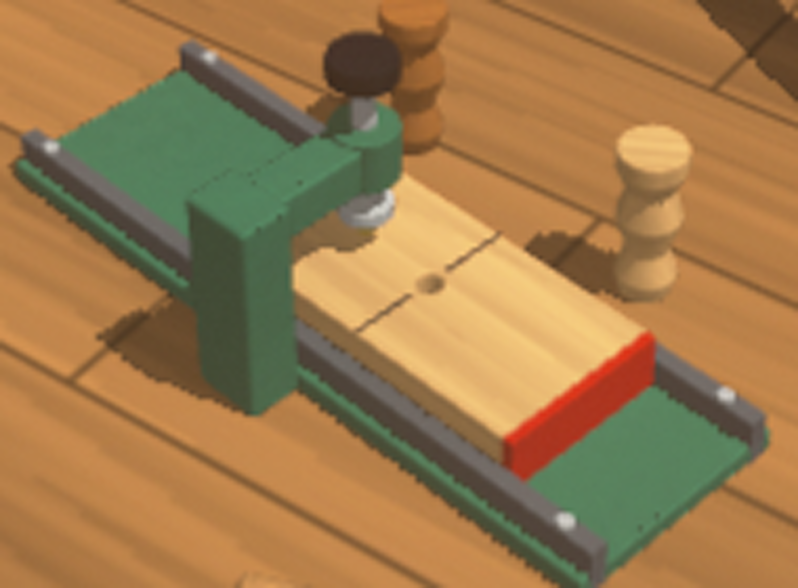

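Top crop: screws at (101,98), (64,283), (728,210), (697,397); tick (379,341); hole (320,229); knob (397,205); red end (168,115)–(136,283). In the scene crop the hole is at (430,284) and the knob top at (363,57).

```bash
cat > h.py <<'E'
from workcell import robot
import numpy as np,cv2
def und(s,p): return cv2.undistortPoints(np.array(p,float).reshape(-1,1,2),s["K"],s["distortion"]).reshape(-1,2)
def back(s,p,z):
    R=np.array(s["R"]);c=-R.T@s["t"]; d=np.c_[und(s,p),np.ones(len(p))]@R
    return c+d*((z-c[2])/d[:,2])[:,None]
def tri(sa,pa,sb,pb):
    P=[np.c_[s["R"],s["t"]] for s in(sa,sb)]
    X=cv2.triangulatePoints(P[0],P[1],und(sa,[pa]).T,und(sb,[pb]).T);return (X[:3]/X[3]).ravel()
def proj(s,X): return cv2.projectPoints(np.array(X,float).reshape(-1,1,3),cv2.Rodrigues(np.array(s["R"]))[0],np.array(s["t"],float),s["K"],np.array(s["distortion"]))[0].reshape(-1,2)
E
cat > m.py <<'E'
from h import *
st=robot.snapshot("top");ss=robot.snapshot("scene")
T=lambda l:(np.array(l,float).reshape(-1,2)+.5)/4.7-.5+[228,170]
S=lambda l:(np.array(l,float).reshape(-1,2)+.5)/4.2-.5+[230,220]
for n,s,sc in(("top",st,T([101,98,64,283,728,210,697,397])),("scene",ss,S([565,521,726,395,51,147,209,57]))):
    b=back(s,sc,26); c=b.mean(0); u=(b[0]+b[1]-b[2]-b[3])/2; L=np.linalg.norm(u); w=(b[0]+b[2]-b[1]-b[3])/2
    print(n,"centre",c.round(1),"yaw",np.arctan2(-u[0],u[1]).round(4),"len",L,np.linalg.norm(w)); u=u/L
    loc=lambda q:np.round([(q-c)@[u[1],-u[0],0],(q-c)@u],1)
    h=back(s,T([320,229]) if n=="top" else S([430,284]),42)[0];print("hole",h.round(1),loc(h))
    r=back(s,T([168,115,136,283]) if n=="top" else S([505,440,654,334]),42)
    for q in r:print("red",q.round(1),loc(q))
    if n=="top":print("tick",loc(back(s,T([379,341]),26)[0]))
    for z in(155,158,161):
        k=back(s,T([397,205]) if n=="top" else S([363,57]),z)[0];print("knob",z,k.round(1),loc(k))
print("tri",tri(st,T([397,205])[0],ss,S([363,57])[0]))
lt=[(200,387),(497,440)];ls=[(654,148),(413,12)]
for a,b in zip(lt,ls):print("leg",tri(st,T(a)[0],ss,S(b)[0]).round())
E
python3 m.py
```

```text
top centre [522.9  15.8  26. ] yaw -0.1665 len 360.6524403252466 108.10042227317105
hole [529.2  58.5  42. ] [-0.9 43.2]
red [593.1 145.   42. ] [ 47.8 139.1]
red [497.4 160.2  42. ] [-49.1 138.2]
tick [-54.7   0. ]
knob 155 [521.4  15.  155. ] [-1.4 -1. ]
knob 158 [520.8  15.  158. ] [-2.  -1.1]
knob 161 [520.2  15.  161. ] [-2.6 -1.2]
scene centre [521.2  13.   26. ] yaw -0.1658 len 361.15195246882155 108.23003230263656
hole [529.8  56.9  42. ] [ 1.2 44.7]
red [592.6 142.4  42. ] [ 49.1 139.4]
red [497.3 160.6  42. ] [-48.  141.7]
knob 155 [523.4  15.3 155. ] [1.7 2.7]
knob 158 [526.5  17.7 158. ] [4.4 5.6]
knob 161 [529.6  20.1 161. ] [7.  8.4]
tri [521.8469233   14.67043684 153.7154199 ]
leg [434. 119.  90.]
leg [408. -40.  87.]
```

```bash
cat >> h.py <<'E'
from scipy.spatial.transform import Rotation as Ro
YAW=-0.166; C=np.array([522.,14.5]); U=np.array([-np.sin(YAW),np.cos(YAW)]); V=np.array([U[1],-U[0]])
def P(x,y,z): return [*(C+x*V+y*U),z]
def loc(p): return np.array([(np.array(p[:2])-C)@V,(np.array(p[:2])-C)@U,p[2]])
def ori(sg): # tool x along sg*U, z down
    x=np.r_[sg*U,0];z=np.array([0,0,-1.]);return Ro.from_matrix(np.c_[x,np.cross(z,x),z]).as_rotvec()
def st(tag=""):
    s=robot.sense();print(tag,round(s["t"],2),loc(s["tcp_pos"]).round(1),(np.array(s["contact_force"])).round(1),flush=True);return s
E
python3 - <<'E'
from h import *
j0=np.array(robot.sense()["joint_pos"]);best=None
for sg in(1,-1):
    j=robot.ik(P(0,162,130),ori(sg));print(sg,None if j is None else np.round(j,2))
    if j is not None:
        d=abs(np.array(j)-j0).max()
        if best is None or d<best[0]:best=(d,sg)
sg=best[1];open("sg","w").write(str(sg))
robot.command_gripper(0,20)
robot.goto(P(0,162,130),ori(sg));st("above")
robot.move_linear(P(0,162,24),velocity=100);st("down")
print(robot.move_linear(P(0,130,24),velocity=12,max_force=1.2));st("touch")
E
```

```text
1 [ 0.11  0.38  1.6  -0.    1.17  0.28]
-1 [ 0.11  0.38  1.6  -0.    1.17 -2.86]
above 3.48 [ -0.5 162.9 130.2] [-0.5 -0.8  0.2]
down 4.69 [  0.6 162.2  24.7] [-0.1 -0.2 -0.4]
True
touch 5.8 [ -0.3 152.9  23.6] [-0.3 -0.1  0.9]
```

Run:
```python
from h import *
print(robot.move_linear(P(0,135,24),velocity=12,max_force=2.0));
for _ in range(4):st("touch")
```

```text
True
touch 6.12 [ -0.9 152.9  22.9] [0.8 0.5 1. ]
touch 6.12 [ -0.9 152.9  22.9] [0.8 0.5 1. ]
touch 6.12 [ -0.9 152.9  22.9] [0.8 0.5 1. ]
touch 6.12 [ -0.9 152.9  22.9] [0.8 0.5 1. ]
```

Run:
```python
from h import *
F=[]
for _ in range(15): robot.dwell(.02);F.append(robot.sense()["contact_force"])
F=np.array(F);print(F.mean(0).round(2),F.std(0).round(2))
s=robot.snapshot("top");cv2.imwrite("pics/a.png",cv2.resize(s["pixels"][170:280,228:398,::-1],None,fx=4.7,fy=4.7,interpolation=cv2.INTER_CUBIC))
print(robot.move_linear(P(0,140,24),velocity=12,max_force=3.5));st("touch")
for _ in range(8): robot.dwell(.02);F=np.vstack([F,robot.sense()["contact_force"]])
print(F[15:].mean(0).round(2))
```

```text
[0.41 0.58 0.29] [0.47 0.45 0.62]
False
touch 7.64 [  0.  139.9  24.1] [ 0.8  1.2 -0.8]
[-0.21  1.11 -1.03]
```

Run:
```python
from h import *
for y in(128,116,105):
    b=robot.move_linear(P(0,y,24),velocity=14,max_force=6);F=[robot.sense()["contact_force"]]
    for _ in range(6): robot.dwell(.01);F.append(robot.sense()["contact_force"])
    st(b);print((np.mean(F,0)[:2]@U).round(2))
a=[]
for n,(x0,x1,y0,y1,f) in {"top":(228,398,170,280,3),"scene":(230,420,220,360,3)}.items():
    s=robot.snapshot(n);a.append(cv2.resize(s["pixels"][y0:y1,x0:x1,::-1],None,fx=4.2,fy=4.2,interpolation=cv2.INTER_CUBIC));np.save(n+"1.npy",s["pixels"])
cv2.imwrite("pics/t1.png",a[0]);cv2.imwrite("pics/s1.png",a[1])
```

```text
False 8.83 [1.000e-01 1.279e+02 2.410e+01] [ 0.6  2.4 -0.3]
2.42
False 9.89 [1.000e-01 1.158e+02 2.410e+01] [0.9 2.9 1.7]
3.35
False 10.88 [1.00e-01 1.05e+02 2.40e+01] [1.  5.3 1.8]
4.68
```

View pics/s1.png

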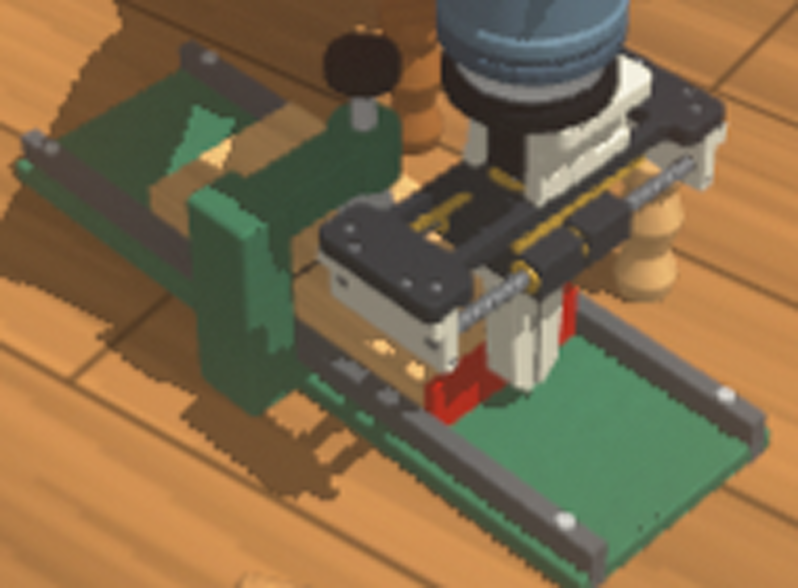

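The view shows the fingers against the red end, the blank moved under the head, and the hole's lines hidden by the gripper. I'll push a little past the mark, cross over, and look from the plain side.

Run:
```python
from h import *
sg=int(open("sg").read())
print(robot.move_linear(P(0,100,24),velocity=10,max_force=6));st("pushed")
robot.move_linear(P(0,125,24),velocity=80);robot.move_linear(P(0,140,200),velocity=200)
robot.move_linear(P(0,-140,200),velocity=200);robot.move_linear(P(0,-140,24),velocity=150);st("other")
a=[]
for n,(x0,x1,y0,y1) in {"top":(268,348,175,275),"scene":(270,370,245,335)}.items():
    s=robot.snapshot(n);np.save(n+"2.npy",s["pixels"]);a.append(cv2.resize(s["pixels"][y0:y1,x0:x1,::-1],None,fx=400/(x1-x0),fy=400/(x1-x0),interpolation=cv2.INTER_CUBIC))
h=max(i.shape[0] for i in a);cv2.imwrite("pics/both2.png",np.hstack([cv2.copyMakeBorder(i,0,h-i.shape[0],0,0,0) for i in a]))
```

```text
False
pushed 11.62 [  0.1 100.   24.1] [0.5 4.5 2.6]
other 16.0 [   0.7 -140.1   24.7] [1.  0.8 1.2]
```

View pics/both2.png

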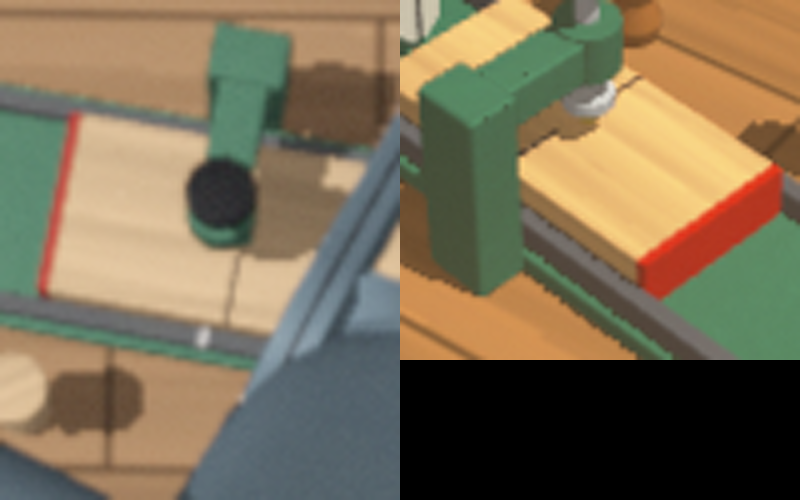

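The top half shows the line running from (240,255) to (230,322), right of the tick at (204,337), so the hole is past the mark. In the scene half the line ends at (640,78) and (522,151).

```bash
cat > off.py <<'E'
from h import *
def rep(top,tick,scene,red_t=None,red_s=None):
    s=robot.snapshot("top");ss=robot.snapshot("scene")
    k=loc(back(s,[tick],26)[0])[1] if tick is not None else 1.3   # top-view mark offset
    print("top tick",k,"line minus tick",[(loc(q)[1]-k).round(1) for q in back(s,top,42)])
    print("scene line rel centre",[(loc(q)-loc([521.2,13.0,0]))[:2].round(1) for q in back(ss,scene,42)])
    if red_t is not None:print("red top",[(loc(q)[1]-1.3).round(1) for q in back(s,red_t,42)],"scene",[(loc(q)-loc([521.2,13.0,0]))[1].round(1) for q in back(ss,red_s,42)])
E
python3 - <<'E'
from off import *
T=lambda l:(np.array(l,float)+.5)/5-.5+[268,175]
S=lambda l:(np.array(l,float)-[400,0]+.5)/4-.5+[270,245]
rep(T([[240,255],[230,322]]),T([204,337]),S([[640,78],[522,151]]),T([[79,116],[46,292]]),S([[638,265],[780,169]]))
E
```

```text
top tick 1.141802952416807 line minus tick [np.float64(-11.3), np.float64(-12.5)]
scene line rel centre [array([-45.3,  -8.9]), array([ 36.4, -10.8])]
red top [np.float64(85.2), np.float64(84.6)] scene [np.float64(87.5), np.float64(89.8)]
```

```bash
cat > look.py <<'E'
from h import *
def look(name):
    a=[]
    for n,(x0,x1,y0,y1) in {"top":(280,330,195,255),"scene":(290,340,250,295)}.items():
        s=robot.snapshot(n);a.append(cv2.resize(s["pixels"][y0:y1,x0:x1,::-1],None,fx=8,fy=8,interpolation=cv2.INTER_CUBIC))
    h=max(i.shape[0] for i in a);cv2.imwrite(name,np.hstack([cv2.copyMakeBorder(i,0,h-i.shape[0],0,0,0) for i in a]))
E
python3 - <<'E'
from look import *
for y in(-131,-127,-123,-119.5):
    b=robot.move_linear(P(0,y,24),velocity=10,max_force=6);F=[]
    for _ in range(8): robot.dwell(.01);F.append(robot.sense()["contact_force"])
    st(b);print((np.mean(F,0)[:2]@U).round(2))
look("pics/l3.png")
E
```

```text
False 17.32 [   0.  -131.1   24. ] [-0.2  0.1 -0.2]
-0.07
False 17.93 [   0. -127.   24.] [-0.4  0.7 -0.2]
0.14
False 18.55 [   0. -123.   24.] [-0.2 -0.3 -0.9]
-0.07
False 19.12 [  -0.  -119.5   24. ] [ 0.6 -0.1  0. ]
0.1
```

View pics/l3.png

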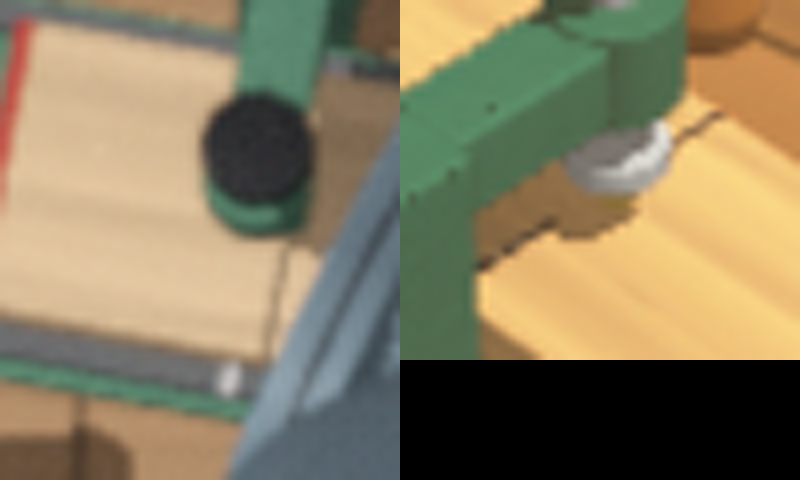

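The top half shows the line from (287,245) to (266,355), with the tick at (229,380); the blank is not touched yet. I'll carry on in small steps.

Run:
```python
from look import *
y=-119.5
while y<-100:
    y+=1.5
    b=robot.move_linear(P(0,y,24),velocity=10,max_force=6);F=[]
    for _ in range(10): robot.dwell(.01);F.append(robot.sense()["contact_force"])
    f=np.mean(F,0)[:2]@U; print(y,b,f.round(2))
    if f<-1.2: break
st()
```

```text
-118.0 False -1.35
 19.6 [ 1.000e-01 -1.182e+02  2.400e+01] [-0.3 -1.6 -0.4]
```

Run:
```python
from look import *
print(robot.move_linear(P(0,-110.5,24),velocity=10,max_force=6));s=st()
robot.move_linear(P(0,-145,24),velocity=100)
robot.move_linear(P(0,-145,200),velocity=200)
robot.goto(P(-20,-250,260),s["eef_rot"]);st()
look("pics/l4.png")
```

```text
False
 20.5 [   0.  -110.3   24. ] [-0.3 -2.3  0. ]
 22.58 [ -20.5 -250.1  258.8] [0.1 0.1 0.8]
```

View pics/l4.png

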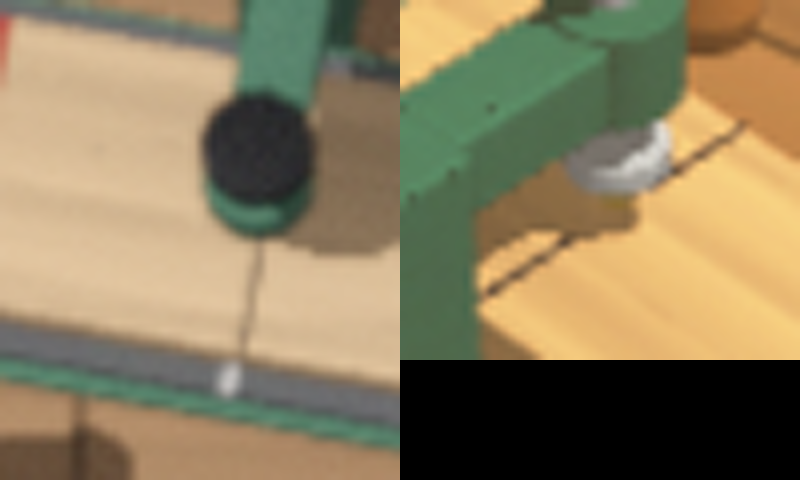

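The top half shows the line from (260,245) to (240,358), with the tick at (229,380). In the scene half the line runs from (744,124) to (486,296).

Run:
```python
from off import *
T=lambda l:(np.array(l,float)+.5)/8-.5+[280,195]
S=lambda l:(np.array(l,float)-[400,0]+.5)/8-.5+[290,250]
rep(T([[260,245],[240,358]]),T([229,380]),S([[744,124],[486,296]]))
rep(T([[287,245],[266,355]]),T([229,380]),S([[720,114],[486,266]]))
s=robot.snapshot("top")
# where the -x line end and hole should be when centred, crop px (top), and scene
ss=robot.snapshot("scene")
```

```text
top tick 1.6616140045844006 line minus tick [np.float64(-2.5), np.float64(-2.8)]
scene line rel centre [array([-47.5,  -2.4]), array([44.5, -1.4])]
top tick 1.6616140045844006 line minus tick [np.float64(-11.2), np.float64(-11.0)]
scene line rel centre [array([-45.9,  -9.7]), array([37. , -9.6])]
```

Run:
```python
from look import *
s=robot.sense()
robot.goto(P(0,-145,150),s["eef_rot"]);robot.move_linear(P(0,-145,24),velocity=150)
robot.move_linear(P(0,-116,24),velocity=60)
print(robot.move_linear(P(0,-107.9,24),velocity=8,max_force=6));st()
F=[]
for _ in range(10): robot.dwell(.01);F.append(robot.sense()["contact_force"])
print(np.mean(F,0));st()
robot.move_linear(P(0,-145,24),velocity=100)
robot.move_linear(P(0,-145,200),velocity=200)
robot.goto(P(-20,-250,260),s["eef_rot"]);st()
look("pics/l5.png")
```

```text
False
 26.43 [   0.  -108.1   24. ] [-1.  -4.6 -0.8]
[-1.0931319  -3.63607196 -0.76542563]
 26.51 [   0. -108.   24.] [-1.3 -2.9 -0.8]
 28.62 [ -20.5 -250.1  258.9] [-0.5 -0.2 -0.7]
```

View pics/l5.png

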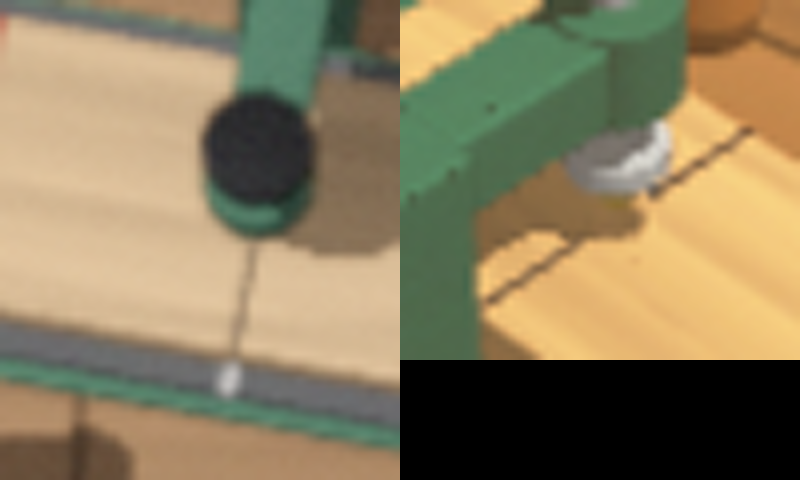

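The top-half line now runs from (253,250) to (235,355), with the tick at (229,380). The scene-half line runs from (750,129) to (486,302).

Run:
```python
from off import *
T=lambda l:(np.array(l,float)+.5)/8-.5+[280,195]
S=lambda l:(np.array(l,float)-[400,0]+.5)/8-.5+[290,250]
rep(T([[253,250],[235,355]]),T([229,380]),S([[750,129],[486,302]]))
s=robot.snapshot("top");print([(loc(q)).round(1) for q in back(s,T([[258,148]]),155)])
```

```text
top tick 1.6616140045844006 line minus tick [np.float64(-0.6), np.float64(-1.0)]
scene line rel centre [array([-47.2,   0.1]), array([46. ,  0.2])]
[array([ -0.4,   1.1, 155. ])]
```

Run:
```python
from h import *
s=robot.sense();o=s["eef_rot"]
robot.goto(P(0,0.5,190),o);st()
F=[]
for _ in range(10): robot.dwell(.01);F.append(robot.sense()["contact_force"][2])
b0=np.mean(F);print("bias",b0)
robot.move_linear(P(0,.5,165),velocity=60)
z=165;b=robot.move_linear(P(0,.5,141),velocity=12,max_force=11);s=st(b)
z=s["tcp_pos"][2] if b else 141
if not b:
  while z>134:
    z-=.3;robot.move_linear(P(0,.5,z),velocity=6,max_force=6);F=[]
    for _ in range(8): robot.dwell(.01);F.append(robot.sense()["contact_force"][2])
    f=np.mean(F)-b0;print(round(z,1),round(f,1),round(robot.sense()["tcp_pos"][2],1))
    if f>12.5:break
```

```text
29.89 [ 5.000e-01 -1.000e-01  1.904e+02] [-1.1 -0.2  0.9]
bias 0.055874261329756036
False 32.69 [  0.    0.5 141.6] [-2.4  0.5  5.3]
140.7 5.0 141.2
140.4 5.2 140.9
140.1 5.1 140.7
139.8 5.1 140.3
139.5 5.2 140.0
139.2 5.2 139.7
138.9 4.9 139.4
138.6 5.1 139.1
138.3 5.1 138.8
138.0 4.9 138.5
137.7 5.1 138.3
137.4 5.0 137.9
137.1 5.0 137.6
136.8 5.1 137.4
136.5 7.1 137.3
136.2 9.1 137.3
135.9 11.1 137.2
135.6 13.0 137.2
```

The nose is in the hole and the collar is on the wood at 137.2 (expected 137). One small further step brings it to about 14.5 N, then I'll release and check.

Run:
```python
from look import *
robot.move_linear(P(0,.5,135.35),velocity=6);robot.dwell(.3);s=st()
robot.move_linear(P(0,.5,190),velocity=60);o=s["eef_rot"]
robot.goto(P(-20,-250,260),o);st()
look("pics/l6.png")
```

```text
38.94 [1.000e-01 5.000e-01 1.372e+02] [-5.9  1.1 13.8]
 41.02 [ -20.1 -249.   259.5] [-0.3  0.1 -0.3]
```

View pics/l6.png

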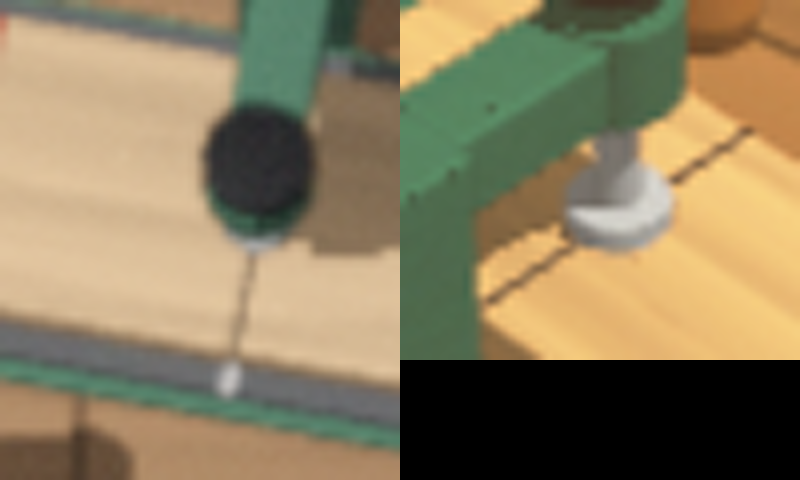

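The collar sits flat on the wood at (620,225) in the scene half, centred on the line, and the robot is clear. I'm handing it in.

```bash
python3 -c "
from workcell import robot
print(robot.finish_job())"
```

```text
the job is handed in; nothing more can be done
None
```

I tapped the blank from the red end and then the plain end until its hole was within about 1 mm of the pin (by camera), pressed the knob to about 14 N so the pin seated with its collar flat on the wood, and let go; I've handed the job in at about 41 s on the robot's clock, but got no verdict back.

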